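Line up the preserving jars by height

ROBOT

A 6-joint arm with a two-finger parallel gripper is mounted at the origin on the work surface. World frame = base frame: x ahead of the robot, y to its left, z up, the work surface at z = 0. Lengths are in m, angles in rad, forces in N, time in s.
With the tool pointing down it reaches from about 0.325 to 0.9 m from the base axis. Payload 6.1 kg.
Tool frame: the origin (TCP) lies midway between the tips of the shut fingers; the grasp point (between the pads) lies 19 mm behind it (bot.pinch_z is the distance from the TCP to the grasp point, in m); z points along the fingers, y is the direction in which the jaws open and shut (so a half turn about z gives the same grasp; the last joint's range is limited). The gripper opens to 87 mm and grips with 3 to 60 N. Pads are 19 mm wide; open, the fingers measure 117 mm over their backs; the gripper's body (75 mm by 190 mm) begins 51 mm behind the grasp point.
Start: joints at [-1.311, 0.22, 1.526, -0, 1.395, -0.126], TCP at [0.235, -0.579, 0.223] pointing down, gripper open.
Joint ranges: [-2.98, 2.98], [-0.91, 2.08], [0.09, 2.57], [-1.24, 4.39], [0.2, 2.65], [-2.68, 2.68]. Speed limits (rad/s): [2.57, 2.57, 3.01, 3.14, 3.14, 3.14].

INTERFACE

Orientations are given as a unit quaternion [w, x, y, z].
In Python, from station import bot gives the robot as it stands.
- The arm moves only by the shell command python3 -m pendant 'ROWS' [OPENING]. ROWS is JSON, a list that holds one entry, the list of rows, each a list of 4 numbers: the shift along the tool's x, y, z as a fraction of full scale, then the turn about the tool's z as a fraction of full scale. A call has exactly 8 rows; each row shifts and turns the pose as measured when the row begins, along the tool's axes as they then stand; what a row does not reach is not made up. Full scale, the value 1, is 0.2 m for a shift and 180 degrees for a turn. A row lasts 1/8 s, in which the tool goes at most 62.5 mm and 10.7 degrees, less where a joint would pass 70% of its speed; a pose out of reach is approached as far as the arm can. A call with a number of a shift or a turn outside -1 to 1 is refused whole. A call with a gripper value outside its range is refused whole. OPENING is the gripper's target within -1 to 1 (fully open at 1, half-way at 0, shut at -1), set as the call begins (- or left out, the last holds). The fingers move at their own pace and stop on an object; the grip force is fixed at half the most. Time passes only in rows, so rows that do not move let the fingers close, or fill a call up. It gives the time, the measured TCP pose, the force and the opening at its end, in the units of the state.
- bot.state(): the state, without advancing time (a new reading comes with each control period).
- bot.get_image(name): name is "side" or "top"; returns a dict with "img" (480x640x3 uint8, blue, green, red), "fovy" (degrees; the focal length in pixels is half the picture's height over the tangent of half this angle, whatever the lens; pixels are square), "cx", "cy" (the principal point, pixels), "R" (3x3) and "t" (3): a world point X has camera coordinates R X + t. Camera axes: x right, y down, z forward; pixel columns grow to the right and rows downward; lengths in m; the calibration is good to about 2 mm. A picture is of the moment at which its call begins. There is no depth.
- bot.hand_in(): hands the job in, once; it reports no verdict.
The state is a dict: "time": time; "q": joint angles; "qvel": joint speeds; "effort": joint torques, N m; "tool_pos": TCP position; "ee_rot": TCP orientation; "wrist_force": force on the tool from outside, world axes, zero at the start; "torque": the same for the moment, N m; "opening": opening from 0.0 (shut) to 1.0 (fully open).
Only numpy, scipy, OpenCV 4.12 (cv2) and the standard library are available. Lean on these libraries where they do the work, as an engineer would, in place of code of your own. Each camera call takes 0.05 s, during which the arm holds its last target. There are 200 camera calls.

TASK

Line up the four jars of preserve on the shelf board in order of height, one standing in the middle of each cork mat: the tallest next to the wooden upright, then each one shorter, with the shortest at the crock's end. Do not let any jar fall over.

Things in the scene. Friction and masses are not known exactly. Their poses are not given: they have to be found in the camera images.
- jar_b: The tallest of four straight-sided round glass preserving jars filled with amber preserve, with a steel screw lid: 160 mm tall, 64 mm in diameter from the bottom up to 130 mm, above that a shoulder and a slightly narrower lid, up to 0.58 kg. Loose, standing upright on the table at the start. Origin: centre of its underside; z up along its axis.
- jar_d: The second tallest of four straight-sided round glass preserving jars filled with amber preserve, with a steel screw lid: 128 mm tall, 58 mm in diameter from the bottom up to 98 mm, above that a shoulder and a slightly narrower lid, up to 0.42 kg. Loose, standing upright on the table at the start. Origin: centre of its underside; z up along its axis.
- jar_c: The third tallest of four straight-sided round glass preserving jars filled with amber preserve, with a steel screw lid: 100 mm tall, 66 mm in diameter from the bottom up to 70 mm, above that a shoulder and a slightly narrower lid, up to 0.41 kg. Loose, standing upright on the table at the start. Origin: centre of its underside; z up along its axis.
- jar_a: The shortest of four straight-sided round glass preserving jars filled with amber preserve, with a steel screw lid: 72 mm tall, 60 mm in diameter from the bottom up to 42 mm, above that a shoulder and a slightly narrower lid, up to 0.24 kg. Loose, standing upright on the table at the start. Origin: centre of its underside; z up along its axis.
- mat_1: One of four identical round cork mats, 72 mm in diameter and 3 mm thick, fixed in a straight row about 100 mm apart along a fixed pine shelf board (660 x 130 mm, 18 mm thick, lying on the table); which number lies where in the row varies. Origin: centre of its underside, on the board's top 18 mm above the table; its top is 21 mm above the table. Its y axis runs along the row.
- mat_2: One of four identical round cork mats, 72 mm in diameter and 3 mm thick, fixed in a straight row about 100 mm apart along a fixed pine shelf board (660 x 130 mm, 18 mm thick, lying on the table); which number lies where in the row varies. Origin: centre of its underside, on the board's top 18 mm above the table; its top is 21 mm above the table. Its y axis runs along the row.
- mat_3: One of four identical round cork mats, 72 mm in diameter and 3 mm thick, fixed in a straight row about 100 mm apart along a fixed pine shelf board (660 x 130 mm, 18 mm thick, lying on the table); which number lies where in the row varies. Origin: centre of its underside, on the board's top 18 mm above the table; its top is 21 mm above the table. Its y axis runs along the row.
- mat_4: One of four identical round cork mats, 72 mm in diameter and 3 mm thick, fixed in a straight row about 100 mm apart along a fixed pine shelf board (660 x 130 mm, 18 mm thick, lying on the table); which number lies where in the row varies. Origin: centre of its underside, on the board's top 18 mm above the table; its top is 21 mm above the table. Its y axis runs along the row.
- upright: Short pine upright, 150 mm tall and 89 x 38 mm in plan (38 mm along the row), fixed on the board at one end of the row, about 115 mm from the nearest mat's centre; at the other end stands a fixed low white crock with a blue lid, 74 mm in diameter and 75 mm tall. Either may be at either end. Origin: centre of its underside, 18 mm above the table.

How it is judged:
At the end, for the whole second after the job is handed in: All four jars stand upright (within about 5 degrees) and at rest on the cork mats, one to a mat, each centred within 14 mm, in order of height with the tallest on the mat next to the upright and the shortest on the mat farthest from it (((horizontal distance between jar_b and mat_1 below 0.014 m and z of jar_b in the frame of mat_1 between 0 and 0.007 m) or (horizontal distance between jar_b and mat_2 below 0.014 m and z of jar_b in the frame of mat_2 between 0 and 0.007 m) or (horizontal distance between jar_b and mat_3 below 0.014 m and z of jar_b in the frame of mat_3 between 0 and 0.007 m) or (horizontal distance between jar_b and mat_4 below 0.014 m and z of jar_b in the frame of mat_4 between 0 and 0.007 m)) and horizontal distance between jar_b and upright between 0.07 and 0.16 m and angle between each of jar_b, jar_d, jar_c, jar_a's own z axis and vertical below 0.08 rad and linear speed of each of jar_b, jar_d, jar_c, jar_a below 0.02 m/s and angular speed of each of jar_b, jar_d, jar_c, jar_a below 0.2 rad/s and ((horizontal distance between jar_d and mat_1 below 0.014 m and z of jar_d in the frame of mat_1 between 0 and 0.007 m) or (horizontal distance between jar_d and mat_2 below 0.014 m and z of jar_d in the frame of mat_2 between 0 and 0.007 m) or (horizontal distance between jar_d and mat_3 below 0.014 m and z of jar_d in the frame of mat_3 between 0 and 0.007 m) or (horizontal distance between jar_d and mat_4 below 0.014 m and z of jar_d in the frame of mat_4 between 0 and 0.007 m)) and horizontal distance between jar_d and upright between 0.17 and 0.26 m and ((horizontal distance between jar_c and mat_1 below 0.014 m and z of jar_c in the frame of mat_1 between 0 and 0.007 m) or (horizontal distance between jar_c and mat_2 below 0.014 m and z of jar_c in the frame of mat_2 between 0 and 0.007 m) or (horizontal distance between jar_c and mat_3 below 0.014 m and z of jar_c in the frame of mat_3 between 0 and 0.007 m) or (horizontal distance between jar_c and mat_4 below 0.014 m and z of jar_c in the frame of mat_4 between 0 and 0.007 m)) and horizontal distance between jar_c and upright between 0.27 and 0.36 m and ((horizontal distance between jar_a and mat_1 below 0.014 m and z of jar_a in the frame of mat_1 between 0 and 0.007 m) or (horizontal distance between jar_a and mat_2 below 0.014 m and z of jar_a in the frame of mat_2 between 0 and 0.007 m) or (horizontal distance between jar_a and mat_3 below 0.014 m and z of jar_a in the frame of mat_3 between 0 and 0.007 m) or (horizontal distance between jar_a and mat_4 below 0.014 m and z of jar_a in the frame of mat_4 between 0 and 0.007 m)) and horizontal distance between jar_a and upright between 0.37 and 0.46 m); the robot touches nothing.
It fails at once if a jar was tipped over (leaning more than about 35 degrees) (angle between any of jar_b, jar_d, jar_c, jar_a's own z axis and vertical above 0.6 rad).
It also fails if it takes over 128 s, if anything falls off the work surface, if the arm or the gripper's body presses on something with over 40 N, if the wrist force passes 120 N, or if a joint passes its speed limit or range.

## Working session

There is one attempt and no reset: what is moved stays moved. The work goes in short steps, Python scripts to look and compute and a shell command to move; the robot and the scene stay as the last step left them, time stands still between calls to the robot, and variables do not carry over. Pictures are saved under pics/ and viewed, on a budget of 14 in all, crops included, one or two more only if the job needs it, and the job is handed in when it is done.

```bash
mkdir -p pics; ls; python3 - <<'E'
from station import bot
import cv2
for n in("top","side"):
    d=bot.get_image(n); cv2.imwrite(f"pics/{n}0.png",d["img"]); print(n,d["fovy"],d["cx"],d["cy"],d["R"],d["t"])
s=bot.state(); print(s["time"],s["tool_pos"],s["ee_rot"],s["opening"])
E
```

```text
pics
top 42.43097639890303 327.09797453044115 238.47711231378807 [[-0.01740387 -0.99959658 -0.02244492]
 [-0.99279558  0.0199384  -0.11814993]
 [ 0.11854978  0.02022695 -0.99274207]] [0.03127433 0.54066213 1.2804266 ]
side 43.05723476880788 322.9229660763914 238.64160018328707 [[ 0.99008663 -0.13928345 -0.01812712]
 [-0.09685321 -0.58353941 -0.80628854]
 [ 0.10172476  0.80005117 -0.59124462]] [-0.56454666  0.10681662  1.13844533]
0.1 [ 0.23504194 -0.57851009  0.2215378 ] [-8.83126266e-04  9.81454799e-01  1.91691664e-01 -5.02887448e-05] 1.0022428631464546
```

View pics/top0.png

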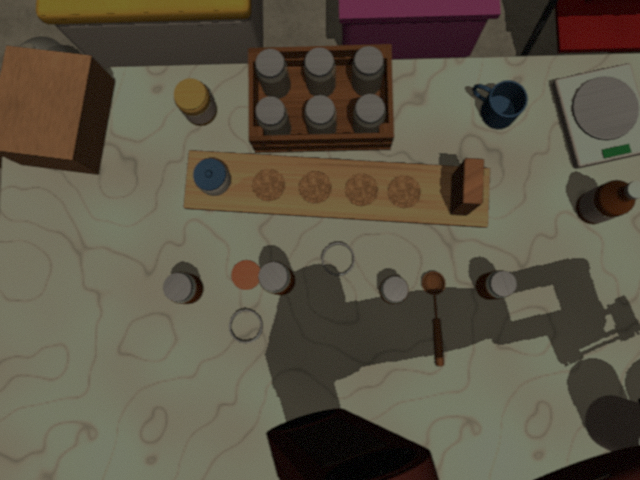

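View pics/side0.png

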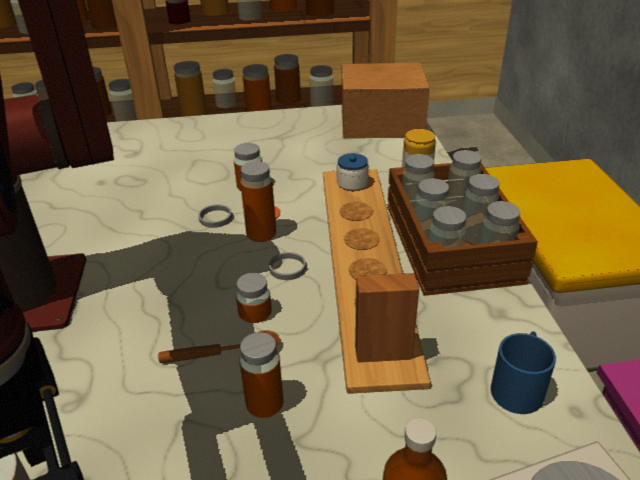

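The top view shows the crock at the left (212,176), four mats from (268,185) to (404,192) and the upright at the right (467,187). The jar lids are at about (181,288), (275,278), (395,288) and (500,284). I'll take enlarged crops of both views.

```bash
python3 - <<'E'
import cv2
a=cv2.imread("pics/top0.png")[150:320,140:540]; cv2.imwrite("pics/c1.png",cv2.resize(cv2.convertScaleAbs(a,alpha=1.5,beta=20),None,fx=2,fy=2,interpolation=2))
b=cv2.imread("pics/side0.png")[130:430,180:430]; cv2.imwrite("pics/c2.png",cv2.resize(b,None,fx=2,fy=2,interpolation=2))
E
```

```text
(no output)
```

View pics/c1.png

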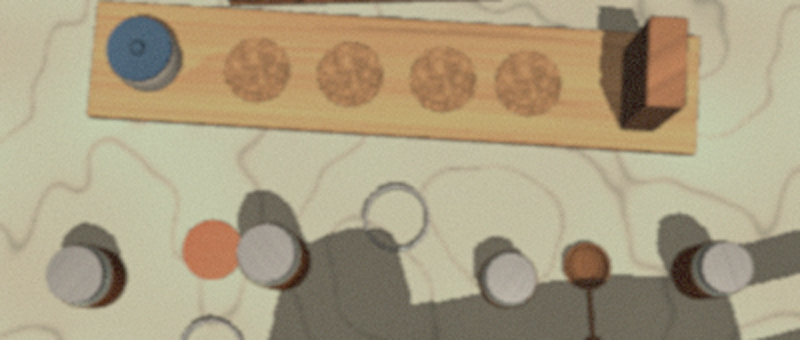

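View pics/c2.png

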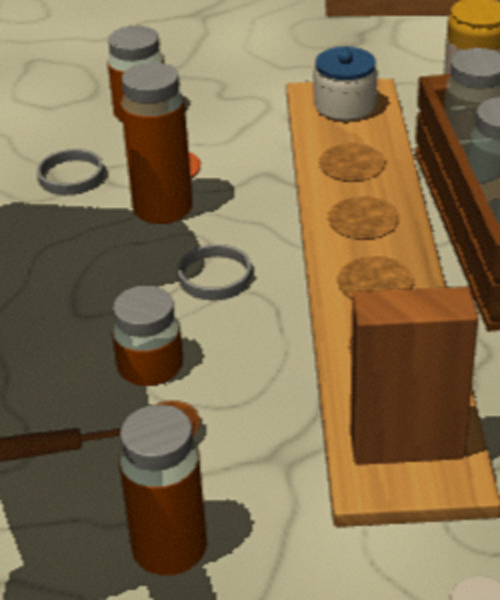

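```bash
cat > h.py <<'E'
import numpy as np, cv2, json
from station import bot
from scipy.spatial.transform import Rotation as Ro
def cam(d):
    f=240/np.tan(np.radians(d["fovy"]/2)); R=np.array(d["R"]); t=np.array(d["t"])
    return np.array([[f,0,d["cx"]],[0,f,d["cy"]],[0,0,1]])@np.c_[R,t]
def atz(P,uv,z):
    H=P[:,[0,1,3]].copy(); H[:,2]+=P[:,2]*z
    x=np.linalg.solve(H,[*uv,1]); return x[:2]/x[2]
def tri(P1,P2,a,b):
    X=cv2.triangulatePoints(P1,P2,np.float64(a),np.float64(b)).ravel(); return X[:3]/X[3]
def go(x,y,z):
    "remaining shift in full-scale tool units"
    s=bot.state(); R=Ro.from_quat(np.roll(s["ee_rot"],-1)).as_matrix()
    print("t",round(s["time"],2),"tcp",np.round(s["tool_pos"],4),"op",round(s["opening"],3),"toolx",R[:,0].round(2),"shift",np.round(R.T@(np.array([x,y,z])-s["tool_pos"])/.2,3))
E
python3 - <<'E'
from h import *
Pt,Ps=cam(bot.get_image("top")),cam(bot.get_image("side"))
T=[(75,276),(266,254),(510,278),(727,268)];S=[(134,40),(151,79),(143,305),(156,430)]
for a,b in zip(T,S):
    a=(140+a[0]/2,150+a[1]/2);b=(180+b[0]/2,130+b[1]/2)
    X=tri(Pt,Ps,a,b); print("tri",X.round(3),[(h,atz(Pt,a,h).round(3),atz(Ps,b,h).round(3)) for h in (.16,.128,.1,.072)if abs(h-X[2])<.02])
for m in[(257,70),(350,74),(443,79),(528,83)]: print("mat",atz(Pt,(140+m[0]/2,150+m[1]/2),.021).round(4))
for m in[(352,162),(363,218),(375,278)]: print("matS",atz(Ps,(180+m[0]/2,130+m[1]/2),.021).round(4))
go(0.3,-.3,.2)
E
```

```text
tri [0.441 0.323 0.096] [(0.1, array([0.439, 0.321]), array([0.443, 0.315]))]
tri [0.456 0.123 0.156] [(0.16, array([0.454, 0.123]), array([0.457, 0.117]))]
tri [ 0.431 -0.116  0.071] [(0.072, array([ 0.43 , -0.116]), array([ 0.431, -0.117]))]
tri [ 0.435 -0.321  0.128] [(0.128, array([ 0.434, -0.321]), array([ 0.436, -0.321]))]
mat [0.6619 0.1464]
mat [0.6552 0.0456]
mat [ 0.6475 -0.0548]
mat [ 0.6411 -0.1462]
matS [0.6631 0.146 ]
matS [0.6554 0.044 ]
matS [ 0.6484 -0.052 ]
t 0.2 tcp [ 0.2351 -0.5787  0.2218] op 1.004 toolx [0.93 0.38 0.  ] shift [ 0.825 -1.169  0.111]
```

```bash
python3 -m pendant '[[[0,0,0,-0.047],[0,0,0,-0.047],[0,0,0,-0.047],[0,0,0,-0.047],[0,0,0,-0.047],[0,0,0,-0.047],[0,0,0,-0.047],[0,0,0,-0.047]]]' 1; python3 -c "
from h import *
go(.430,-.116,.16)"
```

```text
time: 1.2
tool_pos: [0.2591, -0.5491, 0.2198]
ee_rot: [-0.009, 0.693, 0.72, 0.034]
wrist_force: [-0.1, -0.1, -0.1]
opening: 0.998
t 1.2 tcp [ 0.2591 -0.5491  0.2198] op 0.998 toolx [-0.04  1.    0.06] shift [2.107 0.925 0.463]
```

```bash
python3 -m pendant '[[[0.15,0.06,0,0],[0.15,0.06,0,0],[0.15,0.06,0,0],[0.15,0.06,0,0],[0.15,0.06,0,0],[0.15,0.06,0,0],[0,0,0,0],[0,0,0,0]]]' 1; python3 -c "
from h import *
go(.430,-.116,.16);s=bot.state();print(np.round(s['q'],3),Ro.from_quat(np.roll(s['ee_rot'],-1)).as_matrix().round(3),s['wrist_force'])"
```

```text
time: 2.2
tool_pos: [0.3247, -0.3609, 0.2322]
ee_rot: [-0.01, 0.692, 0.721, 0.035]
wrist_force: [-0.3, 0.1, -0.1]
opening: 1.002
t 2.2 tcp [ 0.3247 -0.3609  0.2322] op 1.002 toolx [-0.04  1.    0.06] shift [1.177 0.561 0.456]
[-1.045 -0.102  1.847  0.062  1.435 -1.095] [[-0.042  0.999  0.033]
 [ 0.997  0.04   0.064]
 [ 0.063  0.036 -0.997]] [-0.32344291  0.08830311 -0.08922265]
```

```bash
python3 -m pendant '[[[0,0,0,0.02],[0,0,0,0.02],[0,0,0,0.02],[0,0,0,0.02],[0,0,0,0.02],[0,0,0,0.02],[0,0,0,0],[0,0,0,0]]]' 1; python3 -c "
from h import *
go(.430,-.116,.16);s=bot.state();print(np.round(s['q'],3),Ro.from_quat(np.roll(s['ee_rot'],-1)).as_matrix().round(3),s['wrist_force'])"
```

```text
time: 3.2
tool_pos: [0.3211, -0.3682, 0.2304]
ee_rot: [-0.017, 0.82, 0.571, 0.031]
wrist_force: [-0.1, -0.3, -0.8]
opening: 1.0
t 3.2 tcp [ 0.3211 -0.3682  0.2304] op 1.0 toolx [0.35 0.94 0.07] shift [1.343 0.069 0.449]
[-1.057 -0.091  1.84   0.059  1.433 -0.711] [[ 0.347  0.937  0.031]
 [ 0.935 -0.348  0.064]
 [ 0.071  0.007 -0.997]] [-0.05112088 -0.33004458 -0.75327093]
```

```bash
python3 -m pendant '[[[0.1,0,0,0.047],[0.1,0,0,0.047],[0.1,0,0,0.047],[0.1,0,0,0.047],[0,0,0,0.047],[0,0,0,0.047],[0,0,0,0.047],[0,0,0,0]]]' 1; python3 -c "
from h import *
go(.430,-.116,.16);s=bot.state();print(np.round(s['q'],3),Ro.from_quat(np.roll(s['ee_rot'],-1)).as_matrix().round(3),s['wrist_force'])"
```

```text
time: 4.2
tool_pos: [0.3651, -0.3025, 0.2359]
ee_rot: [-0.031, 0.996, 0.078, 0.018]
wrist_force: [0.2, 0.4, -0.7]
opening: 0.998
t 4.2 tcp [ 0.3651 -0.3025  0.2359] op 0.998 toolx [0.99 0.15 0.04] shift [ 0.448 -0.847  0.448]
[-0.905 -0.141  1.875  0.064  1.439  0.5  ] [[ 0.987  0.156  0.031]
 [ 0.154 -0.986  0.064]
 [ 0.04  -0.058 -0.997]] [ 0.19927094  0.39087681 -0.6846368 ]
```

```bash
python3 -m pendant '[[[0,0,0,-0.043],[0,0,0,-0.043],[0,0,0,-0.043],[0,0,0,-0.043],[0,0,0,-0.043],[0,0,0,-0.043],[0,0,0,-0.043],[0,0,0,0]]]' 1; python3 -c "
from h import *
go(.430,-.116,.16);s=bot.state();print(np.round(s['q'],3),Ro.from_quat(np.roll(s['ee_rot'],-1)).as_matrix().round(3),s['wrist_force'])"
```

```text
time: 5.2
tool_pos: [0.3645, -0.3037, 0.2357]
ee_rot: [-0.018, 0.835, 0.549, 0.03]
wrist_force: [0.7, 0.1, 0.4]
opening: 0.997
t 5.2 tcp [ 0.3645 -0.3037  0.2357] op 0.997 toolx [0.4  0.92 0.07] shift [ 0.962 -0.073  0.447]
[-0.908 -0.139  1.874  0.064  1.438 -0.509] [[ 0.396  0.918  0.031]
 [ 0.915 -0.397  0.064]
 [ 0.071  0.003 -0.997]] [0.71431024 0.12243891 0.35654804]
```

```bash
python3 -m pendant '[[[0.16,-0.012,0,0],[0.16,-0.012,0,0],[0.16,-0.012,0,0],[0.16,-0.012,0.1,0],[0.16,-0.012,0.15,0],[0.16,-0.012,0.15,0],[0,0,0,0],[0,0,0,0]]]' 1; python3 -c "
from h import *
go(.430,-.116,.014)"
```

```text
time: 6.2
tool_pos: [0.433, -0.1144, 0.1694]
ee_rot: [-0.016, 0.838, 0.545, 0.031]
wrist_force: [0.6, -0.0, 0.2]
opening: 1.004
t 6.2 tcp [ 0.433  -0.1144  0.1694] op 1.004 toolx [0.4  0.91 0.07] shift [-0.067 -0.015  0.774]
```

```bash
python3 -m pendant '[[[-0.01,-0.003,0.12,0],[-0.01,-0.003,0.12,0],[-0.01,-0.002,0.12,0],[-0.01,-0.002,0.12,0],[-0.01,-0.002,0.12,0],[-0.01,-0.002,0.1,0],[0,0,0.03,0],[0,0,0,0]]]' 1; python3 -c "
from h import *
go(.430,-.116,.014); cv2.imwrite('pics/s1.png',bot.get_image('side')['img'][100:460,100:580])"
```

```text
time: 7.2
tool_pos: [0.4378, -0.1291, 0.0291]
ee_rot: [-0.007, 0.841, 0.54, 0.035]
wrist_force: [-0.2, 0.2, 1.0]
opening: 1.002
t 7.2 tcp [ 0.4378 -0.1291  0.0291] op 1.002 toolx [0.42 0.91 0.07] shift [ 0.038 -0.065  0.076]
```

View pics/s1.png

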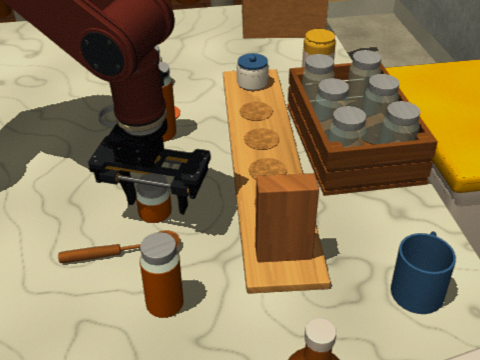

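```bash
python3 -m pendant '[[[0.015,-0.025,0,0],[0.015,-0.025,0,0],[0.008,-0.015,0,0],[0,0,0,0],[0,0,0.03,0],[0,0,0.03,0],[0,0,0.01,0],[0,0,0,0]]]' 1; python3 -c "
from h import *
go(.430,-.116,.014);d=bot.get_image('top');Ps=cam(bot.get_image('side'))
print(tri(cam(d),Ps,(370,108),(449,217)))
print(Ro.from_quat(np.roll(bot.state()['ee_rot'],-1)).as_matrix().round(3))"
```

```text
time: 8.25
tool_pos: [0.431, -0.1159, 0.0166]
ee_rot: [-0.005, 0.841, 0.54, 0.036]
wrist_force: [0.0, -0.1, -0.1]
opening: 1.003
t 8.25 tcp [ 0.431  -0.1159  0.0166] op 1.003 toolx [0.41 0.91 0.07] shift [-0.004 -0.005  0.013]
[ 0.78926206 -0.0713198   0.1371072 ]
[[ 0.414  0.908  0.054]
 [ 0.908 -0.417  0.047]
 [ 0.065  0.03  -0.997]]
```

```bash
python3 -m pendant '[[[0,0,0,0],[0,0,0,0],[0,0,0,0],[0,0,0,0],[0,0,0,0],[0,0,0,0],[0,0,0,0],[0,0,0,0]]]' -1; python3 -c "
from h import *
go(.430,-.116,.014);P=cam(bot.get_image('side'))
im=cv2.imread('pics/side0.png')[180:300,370:550];cv2.imwrite('pics/c3.png',cv2.resize(im,None,fx=4,fy=4,interpolation=2))
print(Ro.from_quat(np.roll(bot.state()['ee_rot'],-1)).as_matrix().round(3))"
```

```text
time: 9.35
tool_pos: [0.4315, -0.1162, 0.0173]
ee_rot: [-0.005, 0.841, 0.54, 0.036]
wrist_force: [1.1, -0.2, 0.3]
opening: 0.679
t 9.35 tcp [ 0.4315 -0.1162  0.0173] op 0.679 toolx [0.41 0.91 0.07] shift [-0.003 -0.008  0.016]
[[ 0.414  0.908  0.055]
 [ 0.908 -0.417  0.047]
 [ 0.065  0.031 -0.997]]
```

View pics/c3.png

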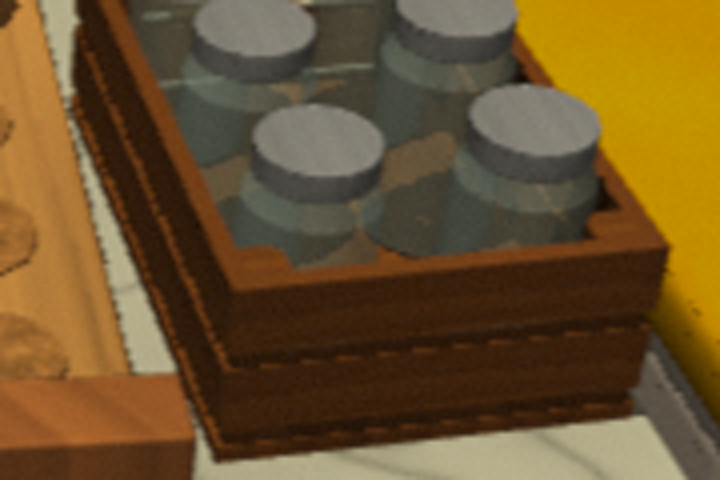

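The crate's near-left corner is at (424.5,295) at the bottom and (428,252.5) at the top. The opening of 0.679 (59 mm) shows that jar_a is gripped. I'll lift it and compute the crate's height.

```bash
python3 -m pendant '[[[0,0,-0.05,0],[0,0,-0.1,0],[0,0,-0.1,0],[0,0,-0.1,0],[0,0,-0.1,0],[0,0,-0.05,0],[0,0,0,0],[0,0,0,0]]]' -1; python3 -c "
from h import *
go(.662,.146,.12);P=cam(bot.get_image('side'))
xy=atz(P,(424.5,295),0);print(xy)
for z in(.06,.07,.08,.09,.1):
  p=P@[*xy,z,1];print(z,p[:2]/p[2])
print(Ro.from_quat(np.roll(bot.state()['ee_rot'],-1)).as_matrix().round(3))"
```

```text
time: 10.4
tool_pos: [0.4234, -0.12, 0.1203]
ee_rot: [-0.007, 0.841, 0.54, 0.035]
wrist_force: [0.6, 0.4, -2.9]
opening: 0.681
t 10.4 tcp [ 0.4234 -0.12    0.1203] op 0.681 toolx [0.41 0.91 0.07] shift [1.702 0.53  0.127]
[ 0.74241885 -0.11791381]
0.06 [427.21337106 269.69672437]
0.07 [427.68295783 265.31763897]
0.08 [428.15772287 260.89026417]
0.09 [428.6377523 256.4137968]
0.1 [429.12313417 251.88741578]
[[ 0.414  0.909  0.051]
 [ 0.908 -0.417  0.048]
 [ 0.065  0.026 -0.998]]
```

```bash
python3 -m pendant '[[[0.1,0.15,0,0],[0.2,0.18,0,0],[0.25,0.15,0.01,0],[0.25,0.05,0.02,0],[0.25,0,0.02,0],[0.25,0,0.02,0],[0.2,0,0.02,0],[0,0,0,0]]]' -1; python3 -c "
from h import *
go(.662,.146,.06)
print(Ro.from_quat(np.roll(bot.state()['ee_rot'],-1)).as_matrix().round(3))"
```

```text
time: 11.45
tool_pos: [0.648, 0.1164, 0.1133]
ee_rot: [-0.011, 0.842, 0.539, 0.029]
wrist_force: [-0.5, -0.2, -3.0]
opening: 0.677
t 11.45 tcp [0.648  0.1164 0.1133] op 0.677 toolx [0.42 0.91 0.06] shift [ 0.147 -0.002  0.276]
[[ 0.418  0.908  0.037]
 [ 0.906 -0.42   0.049]
 [ 0.061  0.013 -0.998]]
```

```bash
python3 -m pendant '[[[0.03,0,0,0],[0.05,0,0,0],[0.04,0,0.05,0],[0.02,0,0.1,0],[0,0,0.08,0],[0,0,0.03,0],[0,0,0,0],[0,0,0,0]]]' -1; python3 -c "
from h import *
go(.662,.146,.039)
print(Ro.from_quat(np.roll(bot.state()['ee_rot'],-1)).as_matrix().round(3))"
```

```text
time: 12.45
tool_pos: [0.6597, 0.1426, 0.0557]
ee_rot: [-0.012, 0.843, 0.537, 0.026]
wrist_force: [-0.8, 0.3, -1.8]
opening: 0.679
t 12.45 tcp [0.6597 0.1426 0.0557] op 0.679 toolx [0.42 0.9  0.06] shift [0.016 0.003 0.084]
[[ 0.422  0.906  0.031]
 [ 0.905 -0.423  0.048]
 [ 0.057  0.008 -0.998]]
```

```bash
python3 -m pendant '[[[0.015,0,0,0],[0.005,0.003,0.02,0],[0,0,0.02,0],[0,0,0.015,0],[0,0,0.012,0],[0,0,0.01,0],[0,0,0,0],[0,0,0,0]]]' -1; python3 -c "
from h import *
go(.662,.146,.039); cv2.imwrite('pics/s2.png',cv2.resize(bot.get_image('side')['img'][120:300,250:530],None,fx=2.5,fy=2.5))"
```

```text
time: 13.45
tool_pos: [0.6637, 0.1469, 0.0412]
ee_rot: [-0.011, 0.843, 0.537, 0.027]
wrist_force: [-1.1, -0.1, -2.0]
opening: 0.682
t 13.45 tcp [0.6637 0.1469 0.0412] op 0.682 toolx [0.42 0.9  0.06] shift [-0.008 -0.006  0.01 ]
```

View pics/s2.png

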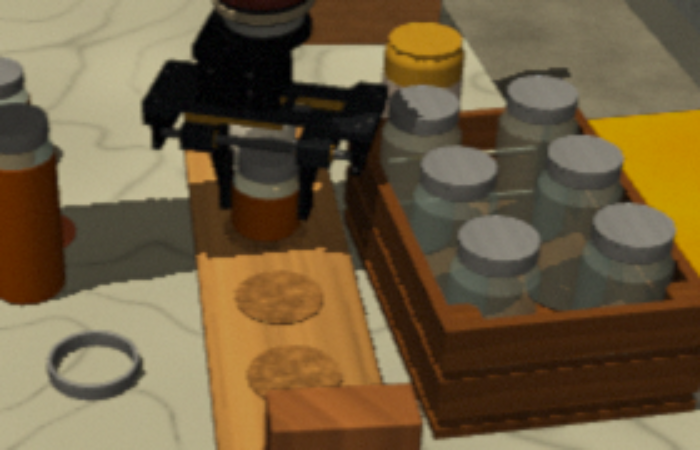

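jar_a is held upright over the crock-end mat and the body clears the crate. I'll lower it the last 2–3 mm.

```bash
python3 -m pendant '[[[-0.008,-0.006,0,0],[0,0,0.01,0],[0,0,0.006,0],[0,0,0.006,0],[0,0,0,0],[0,0,0,0],[0,0,0,0],[0,0,0,0]]]' -1;  python3 -m pendant '[[[0,0,0,0],[0,0,0,0],[0,0,0,0],[0,0,0,0],[0,0,0,0],[0,0,0,0],[0,0,0,0],[0,0,0,0]]]' 1; python3 -c "
from h import *
go(.662,.146,.16)"
```

```text
time: 14.5
tool_pos: [0.6625, 0.1461, 0.0388]
ee_rot: [-0.011, 0.843, 0.537, 0.028]
wrist_force: [-1.1, -0.6, 0.0]
opening: 0.678
time: 15.5
tool_pos: [0.6635, 0.1463, 0.0396]
ee_rot: [-0.011, 0.843, 0.537, 0.029]
wrist_force: [0.3, 0.3, 0.0]
opening: 1.0
t 15.5 tcp [0.6635 0.1463 0.0396] op 1.0 toolx [0.42 0.9  0.06] shift [ 0.031  0.002 -0.601]
```

```bash
python3 -m pendant '[[[0.003,0,-0.06,0],[0.006,0,-0.1,0],[0.008,0,-0.14,0],[0.008,0,-0.18,0],[0.008,0,-0.18,0],[0.008,0,-0.18,0],[0.005,0,-0.1,0],[0,0,0,0]]]' 1; python3 -c "
from h import *
go(.4545,.1225,.22); print(Ro.from_quat(np.roll(bot.state()['ee_rot'],-1)).as_matrix().round(3))"
```

```text
time: 16.5
tool_pos: [0.662, 0.1458, 0.2467]
ee_rot: [-0.008, 0.843, 0.537, 0.034]
wrist_force: [-0.1, 0.4, -0.3]
opening: 1.001
t 16.5 tcp [0.662  0.1458 0.2467] op 1.001 toolx [0.42 0.9  0.07] shift [-0.55  -0.894  0.077]
[[ 0.421  0.906  0.048]
 [ 0.905 -0.423  0.049]
 [ 0.065  0.023 -0.998]]
```

```bash
python3 -m pendant '[[[-0.07,-0.1,0,0],[-0.09,-0.15,0.01,0],[-0.1,-0.18,0.02,0],[-0.1,-0.18,0.02,0],[-0.1,-0.18,0.02,0],[-0.07,-0.1,0.01,0],[0,0,0,0],[0,0,0,0]]]' 1; python3 -c "
from h import *
go(.455,.122,.19); print(Ro.from_quat(np.roll(bot.state()['ee_rot'],-1)).as_matrix().round(3))"
```

```text
time: 17.5
tool_pos: [0.4487, 0.125, 0.2155]
ee_rot: [-0.008, 0.843, 0.537, 0.032]
wrist_force: [0.3, -0.1, -0.2]
opening: 0.999
t 17.5 tcp [0.4487 0.125  0.2155] op 0.999 toolx [0.42 0.9  0.06] shift [-0.009  0.032  0.128]
[[ 0.421  0.906  0.045]
 [ 0.905 -0.423  0.049]
 [ 0.064  0.02  -0.998]]
```

```bash
python3 -m pendant '[[[-0.008,0.02,0,0],[-0.004,0.012,0.05,0],[-0.004,0.002,0.08,0],[-0.004,0.002,0.08,0],[-0.004,0.001,0.08,0],[0,0,0.03,0],[0,0,0,0],[0,0,0,0]]]' 1; python3 -c "
from h import *
go(.455,.122,.1)"
```

```text
time: 18.5
tool_pos: [0.4577, 0.1203, 0.1452]
ee_rot: [-0.009, 0.843, 0.537, 0.031]
wrist_force: [0.1, -0.1, -0.2]
opening: 1.0
t 18.5 tcp [0.4577 0.1203 0.1452] op 1.0 toolx [0.42 0.9  0.06] shift [-0.012 -0.02   0.225]
```

```bash
python3 -m pendant '[[[-0.003,-0.01,0,0],[-0.003,-0.01,0.05,0],[-0.003,0,0.07,0],[-0.003,0,0.06,0],[0,0,0.03,0],[0,0,0.01,0],[0,0,0,0],[0,0,0,0]]]' 1; python3 -c "
from h import *
go(.455,.122,.1)"
```

```text
time: 19.5
tool_pos: [0.4554, 0.1222, 0.0989]
ee_rot: [-0.009, 0.843, 0.537, 0.032]
wrist_force: [0.4, 0.0, -0.1]
opening: 0.998
t 19.5 tcp [0.4554 0.1222 0.0989] op 0.998 toolx [0.42 0.9  0.06] shift [-0.001 -0.001 -0.006]
```

```bash
python3 -m pendant '[[[0,0,0,0],[0,0,0,0],[0,0,0,0],[0,0,0,0],[0,0,0,0],[0,0,0,0],[0,0,0,0],[0,0,0,0]]]' -1; python3 -m pendant '[[[0,0,-0.04,0],[0.002,0,-0.08,0],[0.003,0,-0.08,0],[0.003,0,-0.08,0],[0.002,0,-0.06,0],[0,0,-0.02,0],[0,0,0,0],[0,0,0,0]]]' -1; python3 -c "
from h import *
go(.641,-.146,.17);print(Ro.from_quat(np.roll(bot.state()['ee_rot'],-1)).as_matrix().round(3))
d=bot.get_image('top');P=cam(d)
cv2.imwrite('pics/c4.png',cv2.resize(cv2.convertScaleAbs(d['img'][130:250,220:500],alpha=1.5,beta=20),None,fx=2.8,fy=2.8,interpolation=2))"
```

```text
time: 20.5
tool_pos: [0.4558, 0.1224, 0.0997]
ee_rot: [-0.009, 0.843, 0.537, 0.032]
wrist_force: [0.2, 0.4, 0.1]
opening: 0.729
time: 21.5
tool_pos: [0.4521, 0.1202, 0.1758]
ee_rot: [-0.009, 0.843, 0.537, 0.031]
wrist_force: [0.3, -0.3, -5.2]
opening: 0.726
t 21.5 tcp [0.4521 0.1202 0.1758] op 0.726 toolx [0.42 0.9  0.06] shift [-0.807  1.419  0.005]
[[ 0.422  0.906  0.043]
 [ 0.905 -0.423  0.049]
 [ 0.062  0.019 -0.998]]
```

View pics/c4.png

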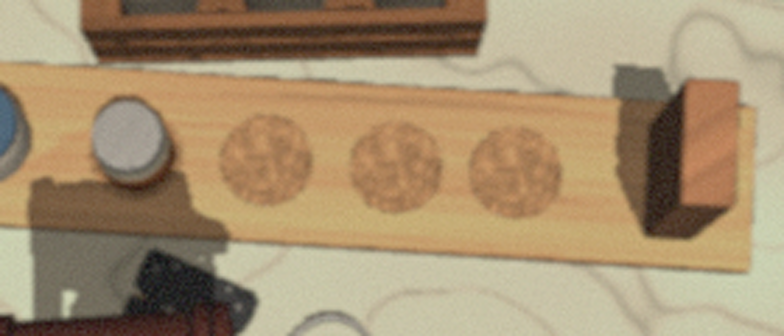

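```bash
python3 -m pendant '[[[-0.06,0.1,0,0],[-0.1,0.18,0,0],[-0.12,0.21,0,0],[-0.13,0.23,0,0],[-0.13,0.23,0,0],[-0.11,0.2,0,0],[-0.07,0.12,0,0],[0,0,0,0]]]' -1; python3 -c "
from h import *
go(.641,-.146,.14);print(Ro.from_quat(np.roll(bot.state()['ee_rot'],-1)).as_matrix().round(3))
print(atz(cam(bot.get_image('top')),(265.4,178.2),.093))"
```

```text
time: 22.55
tool_pos: [0.6238, -0.124, 0.1628]
ee_rot: [-0.013, 0.843, 0.538, 0.028]
wrist_force: [0.2, 0.5, -4.8]
opening: 0.73
t 22.55 tcp [ 0.6238 -0.124   0.1628] op 0.73 toolx [0.42 0.91 0.06] shift [-0.07   0.123  0.111]
[[ 0.42   0.907  0.033]
 [ 0.905 -0.422  0.052]
 [ 0.061  0.008 -0.998]]
[0.66107521 0.14441615]
```

Jar_a sits within about 2 mm of its mat's centre. Next is placing b: the final TCP z is about 0.120.

```bash
python3 -m pendant '[[[-0.03,0.05,0,0],[-0.03,0.05,0,0],[-0.01,0.02,0.02,0],[0,0,0.04,0],[0,0,0.04,0],[0,0,0.01,0],[0,0,0,0],[0,0,0,0]]]' -1; python3 -c "
from h import *
go(.641,-.146,.120)"
```

```text
time: 23.6
tool_pos: [0.639, -0.1424, 0.1368]
ee_rot: [-0.015, 0.842, 0.539, 0.027]
wrist_force: [-0.4, -0.2, -4.5]
opening: 0.732
t 23.6 tcp [ 0.639  -0.1424  0.1368] op 0.732 toolx [0.42 0.91 0.06] shift [-0.018  0.016  0.083]
```

```bash
python3 -m pendant '[[[-0.009,0.008,0,0],[-0.009,0.008,0.015,0],[0,0,0.02,0],[0,0,0.02,0],[0,0,0.015,0],[0,0,0.01,0],[0,0,0,0],[0,0,0,0]]]' -1; python3 -c "
from h import *
go(.641,-.146,.120)"
```

```text
time: 24.6
tool_pos: [0.6417, -0.1466, 0.1212]
ee_rot: [-0.014, 0.842, 0.539, 0.028]
wrist_force: [-0.2, 0.3, -3.8]
opening: 0.728
t 24.6 tcp [ 0.6417 -0.1466  0.1212] op 0.728 toolx [0.42 0.91 0.06] shift [ 0.001 -0.004  0.006]
```

```bash
python3 -m pendant '[[[0,0,0.006,0],[0,0,0.006,0],[0,0,0.004,0],[0,0,0,0],[0,0,0,0],[0,0,0,0],[0,0,0,0],[0,0,0,0]]]' -1;  python3 -c "
from h import *
go(.641,-.146,.120)"
```

```text
time: 25.6
tool_pos: [0.6419, -0.1464, 0.1211]
ee_rot: [-0.014, 0.841, 0.54, 0.028]
wrist_force: [-3.0, 0.8, 1.8]
opening: 0.729
t 25.6 tcp [ 0.6419 -0.1464  0.1211] op 0.729 toolx [0.42 0.91 0.06] shift [-0.001 -0.005  0.006]
```

Force is upward, so the jar is on the mat. I'll release and rise.

```bash
python3 -m pendant '[[[0,0,0,0],[0,0,0,0],[0,0,0,0],[0,0,0,0],[0,0,0,0],[0,0,0,0],[0,0,0,0],[0,0,0,0]]]' 1; python3 -m pendant '[[[0.003,0,-0.05,0],[0.004,0,-0.08,0],[0.006,0,-0.12,0],[0.006,0,-0.14,0],[0.006,0,-0.14,0],[0.003,0,-0.06,0],[0,0,0,0],[0,0,0,0]]]' 1; python3 -c "
from h import *
go(.434,-.321,.22);print(Ro.from_quat(np.roll(bot.state()['ee_rot'],-1)).as_matrix().round(3))"
```

```text
time: 26.6
tool_pos: [0.6441, -0.1472, 0.1215]
ee_rot: [-0.012, 0.841, 0.539, 0.03]
wrist_force: [-0.5, -0.1, -0.6]
opening: 1.001
time: 27.6
tool_pos: [0.6426, -0.1485, 0.2493]
ee_rot: [-0.01, 0.841, 0.539, 0.031]
wrist_force: [-0.5, -0.4, 0.0]
opening: 1.003
t 27.6 tcp [ 0.6426 -0.1485  0.2493] op 1.003 toolx [0.42 0.91 0.06] shift [-1.226 -0.589  0.06 ]
[[ 0.416  0.908  0.041]
 [ 0.907 -0.418  0.05 ]
 [ 0.063  0.016 -0.998]]
```

```bash
python3 -m pendant '[[[-0.1,-0.06,0,0],[-0.17,-0.08,0,0],[-0.21,-0.1,0.01,0],[-0.22,-0.1,0.01,0],[-0.22,-0.1,0.01,0],[-0.17,-0.08,0.02,0],[-0.09,-0.05,0,0],[0,0,0,0]]]' 1; python3 -c "
from h import *
go(.434,-.321,.15)"
```

```text
time: 28.6
tool_pos: [0.4307, -0.315, 0.2095]
ee_rot: [-0.019, 0.841, 0.54, 0.027]
wrist_force: [0.7, 0.4, -0.0]
opening: 1.001
t 28.6 tcp [ 0.4307 -0.315   0.2095] op 1.001 toolx [0.42 0.91 0.07] shift [-0.04   0.029  0.296]
```

```bash
python3 -m pendant '[[[-0.015,0.013,0,0],[-0.01,0.013,0.03,0],[-0.005,0,0.07,0],[-0.005,0,0.08,0],[-0.005,0,0.08,0],[0,0,0.04,0],[0,0,0,0],[0,0,0,0]]]' 1; python3 -c "
from h import *
go(.434,-.321,.069)"
```

```text
time: 29.6
tool_pos: [0.4351, -0.3177, 0.1422]
ee_rot: [-0.021, 0.84, 0.541, 0.028]
wrist_force: [-0.1, -0.5, 0.5]
opening: 0.999
t 29.6 tcp [ 0.4351 -0.3177  0.1422] op 0.999 toolx [0.41 0.91 0.07] shift [-0.043  0.004  0.364]
```

```bash
python3 -m pendant '[[[-0.015,0.002,0.02,0],[-0.008,0.002,0.06,0],[-0.006,0,0.08,0],[-0.006,0,0.08,0],[-0.004,0,0.07,0],[-0.004,0,0.04,0],[0,0,0.01,0],[0,0,0,0]]]' 1; python3 -c "
from h import *
go(.434,-.321,.069)"
```

```text
time: 30.6
tool_pos: [0.4338, -0.3215, 0.0647]
ee_rot: [-0.021, 0.84, 0.541, 0.028]
wrist_force: [-0.6, -0.6, 0.4]
opening: 0.998
t 30.6 tcp [ 0.4338 -0.3215  0.0647] op 0.998 toolx [0.41 0.91 0.07] shift [ 0.004 -0.    -0.021]
```

```bash
python3 -m pendant '[[[0,0,-0.02,0],[0,0,0,0],[0,0,0,0],[0,0,0,0],[0,0,0,0],[0,0,0,0],[0,0,0,0],[0,0,0,0]]]' -1; python3 -m pendant '[[[0,0,-0.04,0],[0.002,0,-0.08,0],[0.003,0,-0.08,0],[0.003,0,-0.08,0],[0.002,0,-0.06,0],[0,0,-0.02,0],[0,0,0,0],[0,0,0,0]]]' -1; python3 -c "
from h import *
go(.435,-.054,.15);print(Ro.from_quat(np.roll(bot.state()['ee_rot'],-1)).as_matrix().round(3))"
```

```text
time: 31.6
tool_pos: [0.4346, -0.3228, 0.0708]
ee_rot: [-0.02, 0.84, 0.541, 0.028]
wrist_force: [-0.9, 0.2, 0.9]
opening: 0.661
time: 32.6
tool_pos: [0.4331, -0.3253, 0.1476]
ee_rot: [-0.02, 0.84, 0.541, 0.028]
wrist_force: [-0.1, -0.2, -3.5]
opening: 0.66
t 32.6 tcp [ 0.4331 -0.3253  0.1476] op 0.66 toolx [0.41 0.91 0.07] shift [ 1.237 -0.552  0.075]
[[ 0.413  0.91   0.025]
 [ 0.908 -0.414  0.064]
 [ 0.068 -0.004 -0.998]]
```

```bash
python3 -m pendant '[[[0.1,-0.05,0,0],[0.18,-0.08,0.01,0],[0.21,-0.09,0.02,0],[0.22,-0.1,0.02,0],[0.22,-0.1,0.02,0],[0.17,-0.08,0.01,0],[0.1,-0.04,0,0],[0,0,0,0]]]' -1; python3 -c "
from h import *
go(.6475,-.056,.13)"
```

```text
time: 33.6
tool_pos: [0.4285, -0.0455, 0.1443]
ee_rot: [-0.025, 0.84, 0.541, 0.027]
wrist_force: [-0.4, -0.6, -3.8]
opening: 0.66
t 33.6 tcp [ 0.4285 -0.0455  0.1443] op 0.66 toolx [0.41 0.91 0.07] shift [0.399 1.02  0.086]
```

```bash
python3 -m pendant '[[[0.04,0.1,0,0],[0.06,0.15,0.01,0],[0.07,0.18,0.01,0],[0.07,0.18,0.01,0],[0.06,0.17,0.01,0],[0.05,0.13,0.01,0],[0.03,0.08,0,0],[0,0,0,0]]]' -1; python3 -c "
from h import *
go(.6475,-.056,.11)"
```

```text
time: 34.6
tool_pos: [0.6423, -0.0608, 0.1309]
ee_rot: [-0.027, 0.841, 0.541, 0.023]
wrist_force: [0.5, 0.6, -3.3]
opening: 0.659
t 34.6 tcp [ 0.6423 -0.0608  0.1309] op 0.659 toolx [0.41 0.91 0.07] shift [0.026 0.016 0.106]
```

```bash
python3 -m pendant '[[[0.015,0.01,0,0],[0.01,0.005,0.02,0],[0,0,0.04,0],[0,0,0.04,0],[0,0,0.03,0],[0,0,0.01,0],[0,0,0,0],[0,0,0,0]]]' -1; python3 -c "
from h import *
go(.6475,-.056,.092)"
```

```text
time: 35.6
tool_pos: [0.6444, -0.0553, 0.1001]
ee_rot: [-0.029, 0.841, 0.54, 0.022]
wrist_force: [0.3, 0.6, -3.2]
opening: 0.662
t 35.6 tcp [ 0.6444 -0.0553  0.1001] op 0.662 toolx [0.42 0.91 0.07] shift [0.    0.017 0.04 ]
```

```bash
python3 -m pendant '[[[0,0.01,0,0],[0,0.008,0.01,0],[0,0,0.01,0],[0,0,0.008,0],[0,0,0.006,0],[0,0,0.004,0],[0,0,0,0],[0,0,0,0]]]' -1; python3 -c "
from h import *
go(.6475,-.056,.092)"
```

```text
time: 36.6
tool_pos: [0.6484, -0.0565, 0.0925]
ee_rot: [-0.028, 0.841, 0.54, 0.022]
wrist_force: [0.1, 0.7, -3.2]
opening: 0.658
t 36.6 tcp [ 0.6484 -0.0565  0.0925] op 0.658 toolx [0.42 0.91 0.07] shift [ 0.    -0.005  0.003]
```

```bash
python3 -m pendant '[[[0,-0.003,0.006,0],[0,0,0.004,0],[0,0,0,0],[0,0,0,0],[0,0,0,0],[0,0,0,0],[0,0,0,0],[0,0,0,0]]]' -1; python3 -c "
from h import *
go(.6475,-.056,.092);print(Ro.from_quat(np.roll(bot.state()['ee_rot'],-1)).as_matrix().round(3))"
```

```text
time: 37.6
tool_pos: [0.6485, -0.0562, 0.0923]
ee_rot: [-0.028, 0.841, 0.54, 0.023]
wrist_force: [-0.6, -0.4, 0.3]
opening: 0.662
t 37.6 tcp [ 0.6485 -0.0562  0.0923] op 0.662 toolx [0.41 0.91 0.07] shift [-0.001 -0.005  0.002]
[[ 0.415  0.91   0.008]
 [ 0.907 -0.414  0.071]
 [ 0.068 -0.022 -0.997]]
```

```bash
python3 -m pendant '[[[0,0,0,0],[0,0,0,0],[0,0,0,0],[0,0,0,0],[0,0,0,0],[0,0,0,0],[0,0,0,0],[0,0,0,0]]]' 1; python3 -m pendant '[[[0.003,0,-0.05,0],[0.005,-0.001,-0.08,0],[0.008,-0.002,-0.13,0],[0.01,-0.003,-0.16,0],[0.01,-0.003,-0.16,0],[0.007,-0.001,-0.1,0],[0.003,0,-0.04,0],[0,0,0,0]]]' 1; python3 -c "
from h import *
go(.440,.321,.22);print(Ro.from_quat(np.roll(bot.state()['ee_rot'],-1)).as_matrix().round(3))"
```

```text
time: 38.6
tool_pos: [0.6497, -0.0564, 0.093]
ee_rot: [-0.027, 0.841, 0.54, 0.024]
wrist_force: [0.1, 1.4, -0.3]
opening: 0.997
time: 39.6
tool_pos: [0.6513, -0.0577, 0.2505]
ee_rot: [-0.024, 0.841, 0.54, 0.026]
wrist_force: [0.5, 0.4, 0.0]
opening: 1.002
t 39.6 tcp [ 0.6513 -0.0577  0.2505] op 1.002 toolx [0.41 0.91 0.07] shift [ 1.27  -1.745  0.263]
[[ 0.414  0.91   0.018]
 [ 0.907 -0.415  0.069]
 [ 0.07  -0.012 -0.997]]
```

```bash
python3 -m pendant '[[[0.09,-0.12,0,0],[0.16,-0.21,0.02,0],[0.19,-0.26,0.03,0],[0.19,-0.27,0.03,0],[0.19,-0.27,0.03,0],[0.17,-0.24,0.03,0],[0.12,-0.17,0.03,0],[0.05,-0.07,0,0]]]' 1; python3 -c "
from h import *
go(.440,.321,.15)"
```

```text
time: 40.6
tool_pos: [0.4522, 0.285, 0.2282]
ee_rot: [-0.027, 0.842, 0.538, 0.02]
wrist_force: [0.0, -0.3, -0.5]
opening: 1.003
t 40.6 tcp [0.4522 0.285  0.2282] op 1.003 toolx [0.42 0.91 0.06] shift [ 0.113 -0.122  0.402]
```

```bash
python3 -c "
from h import *
d=bot.get_image('top')
cv2.imwrite('pics/c5.png',cv2.resize(cv2.convertScaleAbs(d['img'][130:310,120:500],alpha=1.5,beta=20),None,fx=2,fy=2,interpolation=2))"
```

```text
(no output)
```

View pics/c5.png

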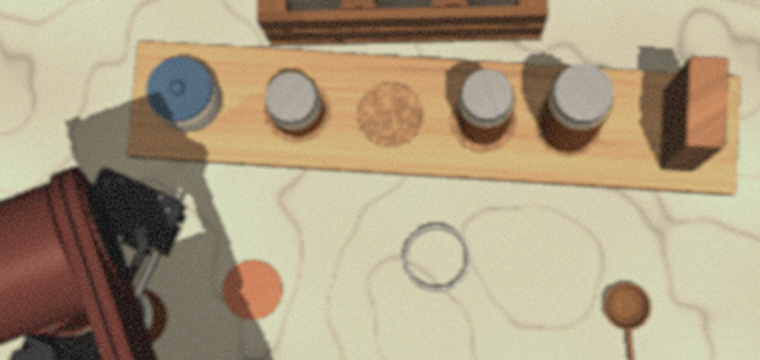

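Jars a, d and b stand on their mats, with lids at (265.5,178.5), (363,178.5) and (411,177.5). The third mat at (315,186) is free. I'll carry on to c and check those positions.

```bash
python3 -m pendant '[[[0.04,-0.04,0,0],[0.04,-0.045,0.03,0],[0.03,-0.035,0.06,0],[0,0,0.08,0],[0,0,0.08,0],[0,0,0.06,0],[0,0,0,0],[0,0,0,0]]]' 1; python3 -c "
from h import *
go(.440,.321,.1)
P=cam(bot.get_image('top'))
for p,z in(((265.5,178.5),.093),((363,178.5),.149),((411,177.5),.181)):print(atz(P,p,z).round(4))"
```

```text
time: 41.65
tool_pos: [0.4407, 0.3184, 0.1622]
ee_rot: [-0.027, 0.843, 0.536, 0.019]
wrist_force: [0.2, -0.6, 0.1]
opening: 0.999
t 41.65 tcp [0.4407 0.3184 0.1622] op 0.999 toolx [0.42 0.9  0.06] shift [-0.009 -0.001  0.311]
[0.6604 0.1442]
[ 0.6438 -0.0534]
[ 0.6367 -0.1432]
```

```bash
python3 -m pendant '[[[-0.002,0,0.06,0],[-0.006,0,0.1,0],[-0.006,0,0.12,0],[-0.006,0,0.12,0],[-0.006,0,0.1,0],[-0.003,0,0.05,0],[0,0,0,0],[0,0,0,0]]]' 1; python3 -c "
from h import *
go(.440,.321,.045)"
```

```text
time: 42.7
tool_pos: [0.4408, 0.3215, 0.0498]
ee_rot: [-0.026, 0.843, 0.536, 0.022]
wrist_force: [-0.8, -0.7, -0.0]
opening: 1.002
t 42.7 tcp [0.4408 0.3215 0.0498] op 1.002 toolx [0.42 0.9  0.07] shift [-0.006 -0.002  0.024]
```

```bash
python3 -m pendant '[[[-0.003,0,0.02,0],[0,0,0.005,0],[0,0,0,0],[0,0,0,0],[0,0,0,0],[0,0,0,0],[0,0,0,0],[0,0,0,0]]]' 1; python3 -m pendant '[[[0,0,0,0],[0,0,0,0],[0,0,0,0],[0,0,0,0],[0,0,0,0],[0,0,0,0],[0,0,0,0],[0,0,0,0]]]' -1; python3 -c "
from h import *
go(.440,.321,.045)"; python3 -m pendant '[[[0,0,-0.04,0],[0.002,0,-0.08,0],[0.003,0,-0.08,0],[0.003,0,-0.08,0],[0.002,0,-0.06,0],[0,0,-0.02,0],[0,0,0,0],[0,0,0,0]]]' -1; python3 -c "
from h import *
go(.445,.045,.12);print(Ro.from_quat(np.roll(bot.state()['ee_rot'],-1)).as_matrix().round(3))"
```

```text
time: 43.7
tool_pos: [0.4423, 0.322, 0.0468]
ee_rot: [-0.026, 0.843, 0.536, 0.024]
wrist_force: [0.6, 0.5, 0.9]
opening: 0.995
time: 44.7
tool_pos: [0.4417, 0.3223, 0.0468]
ee_rot: [-0.026, 0.843, 0.537, 0.024]
wrist_force: [-0.3, 0.0, 1.3]
opening: 0.75
t 44.7 tcp [0.4417 0.3223 0.0468] op 0.75 toolx [0.42 0.9  0.07] shift [-0.01  -0.005  0.008]
time: 45.7
tool_pos: [0.4411, 0.318, 0.1233]
ee_rot: [-0.026, 0.843, 0.536, 0.023]
wrist_force: [-0.4, 0.4, -3.9]
opening: 0.751
t 45.7 tcp [0.4411 0.318  0.1233] op 0.751 toolx [0.42 0.9  0.07] shift [-1.226  0.596 -0.078]
[[ 0.423  0.906  0.011]
 [ 0.903 -0.423  0.069]
 [ 0.067 -0.019 -0.998]]
```

```bash
python3 -m pendant '[[[-0.1,0.05,0,0],[-0.18,0.09,-0.01,0],[-0.21,0.1,-0.01,0],[-0.21,0.1,-0.02,0],[-0.21,0.1,-0.02,0],[-0.18,0.09,-0.02,0],[-0.1,0.05,0,0],[0,0,0,0]]]' -1; python3 -c "
from h import *
go(.655,.045,.12)"
```

```text
time: 46.7
tool_pos: [0.4425, 0.0452, 0.1163]
ee_rot: [-0.027, 0.843, 0.537, 0.02]
wrist_force: [0.2, -0.1, -2.8]
opening: 0.749
t 46.7 tcp [0.4425 0.0452 0.1163] op 0.749 toolx [0.42 0.9  0.06] shift [ 0.449  0.963 -0.014]
```

```bash
python3 -m pendant '[[[0.04,0.09,0,0],[0.06,0.14,0,0],[0.08,0.17,0,0],[0.08,0.17,0,0],[0.08,0.17,0,0],[0.06,0.13,0,0],[0.04,0.07,0,0],[0,0,0,0]]]' -1; python3 -c "
from h import *
go(.655,.045,.09)"
```

```text
time: 47.7
tool_pos: [0.6532, 0.0546, 0.1103]
ee_rot: [-0.032, 0.842, 0.539, 0.017]
wrist_force: [0.5, -0.3, -3.9]
opening: 0.751
t 47.7 tcp [0.6532 0.0546 0.1103] op 0.751 toolx [0.42 0.91 0.06] shift [-0.046  0.032  0.098]
```

```bash
python3 -m pendant '[[[-0.02,0.015,0,0],[-0.015,0.012,0.01,0],[-0.006,0.003,0.03,0],[0,0,0.03,0],[0,0,0.02,0],[0,0,0.01,0],[0,0,0,0],[0,0,0,0]]]' -1; python3 -c "
from h import *
go(.655,.045,.068)"
```

```text
time: 48.7
tool_pos: [0.652, 0.0467, 0.0868]
ee_rot: [-0.033, 0.841, 0.539, 0.016]
wrist_force: [-1.0, 0.4, -4.6]
opening: 0.751
t 48.7 tcp [0.652  0.0467 0.0868] op 0.751 toolx [0.42 0.91 0.06] shift [-0.007  0.021  0.093]
```

```bash
python3 -m pendant '[[[-0.004,0.01,0,0],[-0.003,0.008,0.015,0],[0,0,0.02,0],[0,0,0.02,0],[0,0,0.018,0],[0,0,0.01,0],[0,0,0,0],[0,0,0,0]]]' -1; python3 -c "
from h import *
go(.655,.045,.068)"
```

```text
time: 49.7
tool_pos: [0.6549, 0.045, 0.0689]
ee_rot: [-0.033, 0.841, 0.539, 0.016]
wrist_force: [0.1, -0.2, -3.5]
opening: 0.75
t 49.7 tcp [0.6549 0.045  0.0689] op 0.75 toolx [0.42 0.91 0.06] shift [-0.     0.001  0.005]
```

```bash
python3 -m pendant '[[[0,0,0.006,0],[0,0,0.004,0],[0,0,0.003,0],[0,0,0,0],[0,0,0,0],[0,0,0,0],[0,0,0,0],[0,0,0,0]]]' -1; python3 -c "
from h import *
go(.655,.045,.068);print(bot.state()['wrist_force'],Ro.from_quat(np.roll(bot.state()['ee_rot'],-1)).as_matrix().round(3))"
```

```text
time: 50.7
tool_pos: [0.6552, 0.0452, 0.0684]
ee_rot: [-0.033, 0.841, 0.539, 0.016]
wrist_force: [-2.4, -0.8, -0.2]
opening: 0.747
t 50.7 tcp [0.6552 0.0452 0.0684] op 0.747 toolx [0.42 0.91 0.06] shift [-0.001 -0.001  0.002]
[-2.41247875 -0.81563816 -0.22412672] [[ 0.418  0.908 -0.008]
 [ 0.906 -0.416  0.072]
 [ 0.062 -0.037 -0.997]]
```

```bash
python3 -m pendant '[[[0,0,0,0],[0,0,0,0],[0,0,0,0],[0,0,0,0],[0,0,0,0],[0,0,0,0],[0,0,0,0],[0,0,0,0]]]' 1; python3 -m pendant '[[[0.003,-0.002,-0.05,0],[0.005,-0.003,-0.08,0],[0.008,-0.005,-0.13,0],[0.01,-0.006,-0.16,0],[0.01,-0.006,-0.16,0],[0.01,-0.006,-0.16,0],[0.007,-0.004,-0.12,0],[0,0,0,0]]]' 1;  python3 -m pendant '[[[0,-0.1,0,0],[0,-0.15,-0.05,0],[0,-0.2,-0.05,0],[0,-0.2,0,0],[0,-0.2,0,0],[0,-0.15,0,0],[0,0,0,0],[0,0,0,0]]]' 1; python3 -c "
from h import *
go(.5,0,.25)
a=bot.get_image('top')['img'][130:250,180:500];b=bot.get_image('side')['img'][110:410,290:490]
cv2.imwrite('pics/f1.png',cv2.resize(cv2.convertScaleAbs(a,alpha=1.5,beta=20),None,fx=2.5,fy=2.5,interpolation=2))
cv2.imwrite('pics/f2.png',cv2.resize(b,None,fx=2,fy=2,interpolation=2))"
```

```text
time: 51.7
tool_pos: [0.6573, 0.0451, 0.0694]
ee_rot: [-0.031, 0.841, 0.539, 0.018]
wrist_force: [0.1, 0.0, -0.1]
opening: 0.999
time: 52.7
tool_pos: [0.6577, 0.0449, 0.2572]
ee_rot: [-0.029, 0.841, 0.539, 0.022]
wrist_force: [0.6, 0.4, -0.8]
opening: 1.005
time: 53.7
tool_pos: [0.4676, 0.1286, 0.2768]
ee_rot: [-0.03, 0.842, 0.539, 0.019]
wrist_force: [-0.0, -0.3, 0.6]
opening: 1.002
t 53.7 tcp [0.4676 0.1286 0.2768] op 1.002 toolx [0.42 0.91 0.06] shift [-0.523  0.42   0.088]
```

View pics/f1.png

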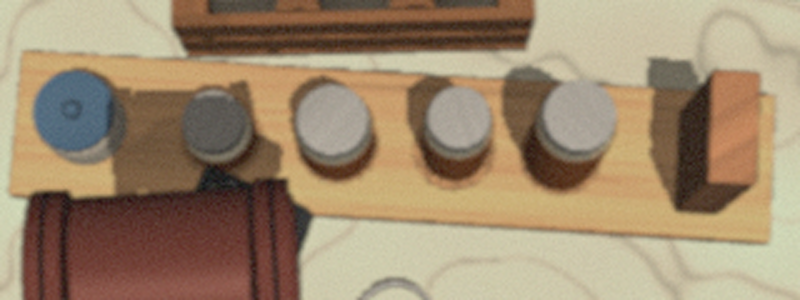

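View pics/f2.png

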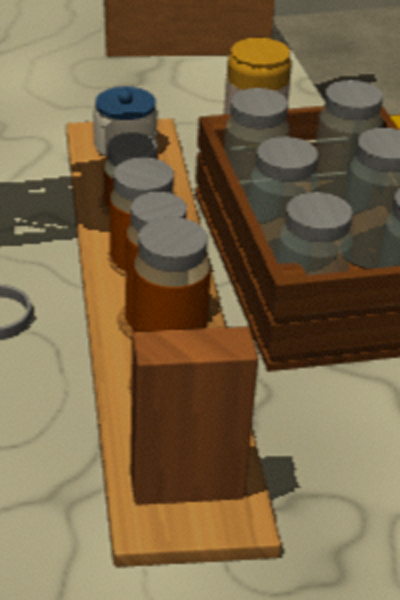

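```bash
python3 -c "
from h import *
P=cam(bot.get_image('top'));S=cam(bot.get_image('side'))
M=dict(a=(.662,.146),c=(.655,.045),d=(.6475,-.054),b=(.641,-.146))
for n,p,s,z in(('a',(266.8,178.4),(356.5,183.5),.093),('c',(313.2,178),(361.5,197.5),.121),('d',(363.2,177.8),(369,214),.149),('b',(410.5,177),(376,230),.181)):print(n,(1e3*(atz(P,p,z)-M[n])).round(1),(1e3*(atz(S,s,z)-M[n])).round(1))
s=bot.state();print(s['time'],s['wrist_force'])"
```

```text
a [-1.4 -4.5] [ 0.2 -5.1]
c [-1.9  0.1] [-1.8 -2.3]
d [-2.3  0.1] [-0.5 -1.8]
b [-3.3  3.8] [-2.4 -3.3]
53.9 [ 0.22532688  0.00463334 -0.10733261]
```

All four are within about 5 mm of their mat centres (the limit is 14 mm), upright and clear of the arm. I'll hand in.

```bash
python3 -c "
from station import bot
print(bot.hand_in())"
```

```text
the job is handed in; nothing more can be done
None
```

All four jars are on the mats in order of height: jar_b next to the upright, then jar_d, jar_c, and jar_a at the crock's end. I handed the job in at about 54 s of the 128 s allowed; the hand-in reports no verdict.

- **Position:** in the last top and side pictures each jar measured within about 5 mm of its mat's centre (limit 14 mm).
- **Uprightness:** all four looked upright by eye; I did not measure their lean.
- **Contact:** the gripper was open and clear of the jars, and the wrist force was about zero.
- **Disagreement between views:** the two cameras differed by up to about 7 mm for jar_b, along the row. Both readings are still within the limit.
- **Tool tilt:** the first turn left the tool tilted about 4°, and I could not correct it. I set the jaws so that the pads stayed close to vertical; they were about 2° off when I placed jar_c. All the grasps held.

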